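# Sort the watch cases by their markers

## Task

Three watch cases lie on the sloping display stand, and the coloured marker on the ledge just above each one says what is to become of it. Lay the green-marked case in the green-rimmed tray and the red-marked case in the red-rimmed tray, each set down gently, lid up, flat on the tray's floor inside the rim; leave the white-marked case in its place on the stand. Do not push the other things on the counter about.

Things in the scene. Friction and masses are not known exactly. Their poses are not given: they have to be found in the camera images.
- stand: fixed display stand with a black back block, 350 mm wide (y), 180 mm deep (x), 97 mm high. Its pale grey slope faces the robot and rises at 30 degrees towards local +x; a lip 12 mm high (square to the slope) at its foot holds the cases, which lie 110 mm apart; the flat 45 mm deep ledge at its top carries the markers. Origin: on the table under its middle, z up
- case_a: loose burgundy watch case, brass seam, 130 x 50 x 38 mm (x, y, z), about 0.22 kg, on the sloping stand at the stand's +y (left, seen from the robot) place; all three look alike. Origin: centre of its underside; x along its length (on the stand, x points up the slope), y across its width, z out of its lid; at the start z is tilted 30 degrees from vertical, towards the robot
- case_b: loose burgundy watch case, brass seam, 130 x 50 x 38 mm (x, y, z), about 0.22 kg, on the sloping stand at the middle place; all three look alike. Origin: centre of its underside; x along its length (on the stand, x points up the slope), y across its width, z out of its lid; at the start z is tilted 30 degrees from vertical, towards the robot
- case_c: loose burgundy watch case, brass seam, 130 x 50 x 38 mm (x, y, z), about 0.22 kg, on the sloping stand at the stand's -y (right) place; all three look alike. Origin: centre of its underside; x along its length (on the stand, x points up the slope), y across its width, z out of its lid; at the start z is tilted 30 degrees from vertical, towards the robot
- place_a (a point): point on top of the stand's flat ledge, just up-slope of the +y (left) case, case_a; the marker standing here belongs to that case. Fixed to the stand
- place_b (a point): point on top of the stand's flat ledge, just up-slope of the middle case, case_b; the marker standing here belongs to that case. Fixed to the stand
- place_c (a point): point on top of the stand's flat ledge, just up-slope of the -y (right) case, case_c; the marker standing here belongs to that case. Fixed to the stand
- marker_green: fixed green acrylic bar, 22 x 56 x 20 mm (x, y, z), on the black ledge above one of the three cases; origin: centre of its underside
- marker_red: fixed red acrylic bar, 22 x 56 x 20 mm (x, y, z), on the black ledge above one of the three cases; origin: centre of its underside
- marker_white: fixed white acrylic bar, 22 x 56 x 20 mm (x, y, z), on the black ledge above one of the three cases; origin: centre of its underside
- tray_green: fixed shallow tray with a green rim and grey floor, outside 162 x 82 mm (x, y), inside 146 x 66 mm, floor 4 mm and rim 12 mm above the table; origin: centre of its underside, on the table; x along its length, z up
- tray_red: fixed shallow tray with a red rim and grey floor, outside 162 x 82 mm (x, y), inside 146 x 66 mm, floor 4 mm and rim 12 mm above the table; origin: centre of its underside, on the table; x along its length, z up
- pen_pot: bystander: loose pink pot with pens, 84 mm across, 95 mm high (pens to 136 mm); origin under its centre
- polish: bystander: loose red nail-polish bottle, 32 mm across, 75 mm high; origin under its centre
- cleaner: bystander: loose white cleaner bottle with red cap, 52 mm across, 150 mm high; origin under its centre
- ring_cone: bystander: loose cream ring cone, 60 mm across its foot, 88 mm high; origin under its centre
There are look-alikes about, which are no part of the job. Leave any orange or turquoise look-alike of the case_b alone. Leave any purple look-alike of the case_c alone.

How it is judged:
By the outcome, as a careful person would: the job done as asked, in the order asked, and still so for the second after the job is handed in, with the robot touching nothing.
It also fails if it takes over 54 s, if anything falls off the work surface, if the arm or the gripper's body presses on something with over 40 N, if the wrist force passes 120 N, or if a joint passes its speed limit or range.

## Robot

A 6-joint arm with a two-finger parallel gripper is mounted at the origin on the work surface. World frame = base frame: x ahead of the robot, y to its left, z up, the work surface at z = 0. Lengths are in mm, angles in rad, forces in N, time in s.
With the tool pointing down it reaches from about 400 to 925 mm from the base axis. Payload 12.5 kg.
Tool frame: the origin (TCP) lies between the finger pads; the fingertips stand 11 mm ahead of it and the grasp point (between the pads) lies 8 mm behind it (env.tip_extent is the distance from the TCP to the fingertips, in mm); x points along the fingers, z is the direction in which the jaws open and shut, and the axes are right-handed (so a half turn about x gives the same grasp; the last joint's range is limited). The gripper opens to 95 mm and grips with 3 to 60 N. Pads are 20 mm wide; open, the fingers measure 119 mm over their backs; the gripper's body (75 mm by 180 mm) begins 59 mm behind the grasp point.
Start: joints at [-1.346, 0.491, 1.559, -0, 1.092, -0.106], TCP at [203.023, -591.124, 225.661] pointing down, gripper open.
Joint ranges: [-3.1, 3.1], [-0.84, 2.19], [0.05, 2.79], [-1.13, 4.28], [0.06, 2.93], [-2.69, 2.69]. Speed limits (rad/s): [2.22, 2.22, 2.79, 3.14, 3.14, 3.14].

## Interface

Orientations are given as [roll, pitch, yaw] about the fixed x, y, z axes, in that order (R = Rz(yaw) Ry(pitch) Rx(roll)).
In Python, from cell import status, imaging, env gives the robot as it stands. The module is installed in compiled form; this text tells all that it offers.
- The arm moves only by the tool apply_moves, never from a script. Its argument "increments" is a list of rows, each a list of 5 numbers: the closure, from 0 (fully open) to 1 (shut), then the shift along the tool's x, y, z in mm, then the turn about the tool's x in degrees. A call has 1 to 10 rows; each row shifts and turns the commanded pose from where the row before left it, along the tool's axes as they then stand; what a row does not reach is not made up. A row lasts 1/10 s, in which the tool goes at most 50 mm and 8.59 degrees, less where a joint would pass 70% of its speed; a pose out of reach is approached as far as the arm can. A call with a gripper value outside its range is refused whole. The fingers move at their own pace and stop on an object; the grip force is fixed at half the most. Time passes only in rows, so rows that do not move let the fingers close. It gives the time, the measured TCP pose, the force and the opening at its end, in the units of the state.
- status.state(): the state, without advancing time (a new reading comes with each control period).
- imaging.read_camera(name): name is "side" or "top"; returns a dict with "pixels" (420x560x3 uint8, red, green, blue), "fovy" (degrees; the focal length in pixels is half the picture's height over the tangent of half this angle, whatever the lens; pixels are square), "cx", "cy" (the principal point, pixels), "R" (3x3) and "t" (3): a world point X has camera coordinates R X + t. Camera axes: x right, y down, z forward; pixel columns grow to the right and rows downward; lengths in mm; the calibration is good to about 2 mm. A picture is of the moment at which its call begins. There is no depth.
- env.job_done(): hands the job in, once; it reports no verdict.
The state is a dict: "t": time; "joints": joint angles; "qvel": joint speeds; "tau": joint torques, N m; "eef_pos": TCP position; "tcp_rot": TCP orientation; "ft_force": force on the tool from outside, world axes, zero at the start; "moment": the same for the moment, N m; "opening": opening from 0.0 (shut) to 1.0 (fully open).
Only numpy, scipy, OpenCV 4.12 (cv2) and the standard library are available. Lean on these libraries where they do the work, as an engineer would, in place of code of your own. Each camera call takes 0.05 s, during which the arm holds its last target. There are 200 camera calls.

## Working session

There is one attempt and no reset: what is moved stays moved. The work goes in short steps, Python scripts to look and compute and a tool call to move; the robot and the scene stay as the last step left them, time stands still between calls to the robot, and variables do not carry over. Pictures are saved under pics/ and viewed, about 8 in all and at most 12, crops included, and the job is handed in when it is done.

Besides the shell and the picture viewer there is one more tool, called after "Call:" as name([rows], argument=value, ...), one row to a line, values as JSON. apply_moves: Moves the arm, as the interface text tells. Its arguments: {"type":"object","properties":{"increments":{"type":"array"}},"required":["increments"]}

```bash
mkdir -p pics
python3 - <<'E'
from cell import status, imaging, env
import cv2, numpy as np, pickle
d={}
for n in ("side","top"):
    c=imaging.read_camera(n); d[n]=c
    cv2.imwrite(f"pics/{n}0.png",c["pixels"][:,:,::-1])
    print(n,c["fovy"],c["cx"],c["cy"],np.round(c["R"],3).tolist(),np.round(c["t"],1), np.round(-np.array(c["R"]).T@c["t"]))
pickle.dump(d,open("d0.pkl","wb"))
print(status.state(), env.tip_extent)
E
```

```text
side 53.593510828472844 275.68732946982084 211.44555676067918 [[-0.999, -0.041, -0.009], [-0.023, 0.703, -0.711], [0.035, -0.71, -0.703]] [ 522.4  112.2 1097.6] [486. 722. 856.]
top 51.51238840767786 277.772750149827 210.4030756805119 [[0.02, -1.0, -0.0], [-0.981, -0.02, -0.192], [0.192, 0.004, -0.981]] [ -59.1  528.5 1319.9] [ 267.  -54. 1397.]
{'t': 0.1, 'joints': array([-1.34559040e+00,  4.91498281e-01,  1.55942712e+00, -1.83643212e-05,
        1.09170694e+00, -1.05573108e-01]), 'qvel': array([-8.65604374e-05, -2.91677114e-03, -3.57717651e-03,  4.29603067e-04,
       -2.67168012e-04,  7.37736530e-04]), 'tau': array([ 3.12097720e-03, -6.13620830e+01, -2.58606094e+01,  6.93885447e-02,
        4.69797326e-02, -5.16624891e-05]), 'eef_pos': array([ 202.97028289, -590.8865557 ,  225.10750377]), 'tcp_rot': array([3.05168448, 1.56975651, 1.81167565]), 'ft_force': array([ 0.71677115, -0.86280475, -0.00491897]), 'moment': array([ 0.00309338,  0.04077254, -0.00150793]), 'opening': 1.0027518469570786} 11.0
```

View pics/side0.png

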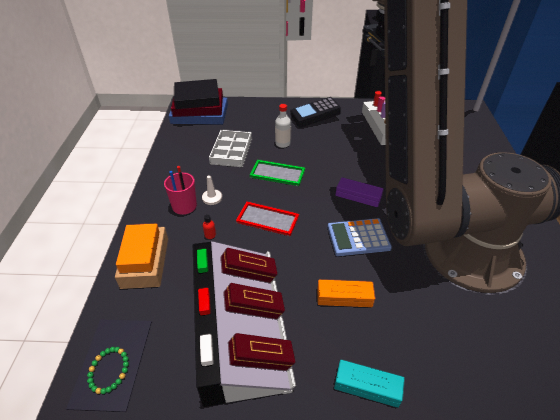

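View pics/top0.png

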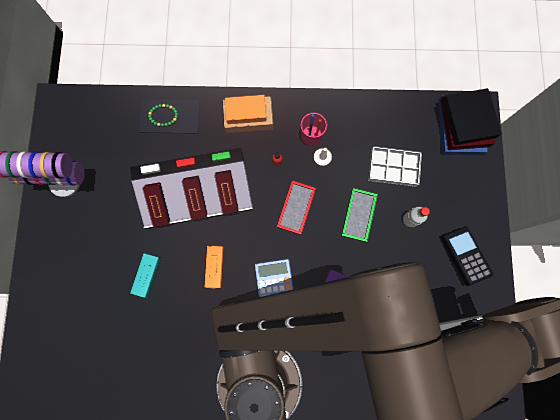

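The side view shows the green marker (202,260) above the right case (c), red (204,301) above the middle case (b) and white (206,350) above the left case (a). The top view agrees: green (221,156), red (185,161), white (150,168). The red tray is at (296,207) and the green tray at (360,215). The tool can only point down, so each case will be gripped across its width and laid flat by pivoting it on the tray floor. Next I measure.

```bash
cat > h.py <<'E'
import numpy as np, cv2
from scipy.spatial.transform import Rotation as Ro
def f(c): return c["pixels"].shape[0]/2/np.tan(np.radians(c["fovy"])/2)
def ray(c,uv):
    R=np.array(c["R"]); uv=np.atleast_2d(uv)
    d=np.c_[(uv[:,0]-c["cx"])/f(c),(uv[:,1]-c["cy"])/f(c),np.ones(len(uv))]@R
    return -R.T@np.array(c["t"]), d/np.linalg.norm(d,axis=1)[:,None]
def plane(c,uv,z):
    o,d=ray(c,uv); return o+d*((z-o[2])/d[:,2])[:,None]
def tri(c1,p1,c2,p2):
    o1,d1=ray(c1,p1);o2,d2=ray(c2,p2);d1,d2=d1[0],d2[0]
    s=np.linalg.lstsq(np.c_[d1,-d2],o2-o1,rcond=None)[0]
    a,b=o1+s[0]*d1,o2+s[1]*d2
    return (a+b)/2,np.linalg.norm(a-b)
def hsv(c): return cv2.cvtColor(c["pixels"],cv2.COLOR_RGB2HSV)
def comps(m,amin):
    n,l,s,ce=cv2.connectedComponentsWithStats(m.astype(np.uint8),connectivity=8)
    return [(ce[i],s[i],l==i) for i in range(1,n) if s[i,4]>=amin]
def rect(P):
    (x,y),(w,h),a=cv2.minAreaRect(P[:,:2].astype(np.float32))
    if w<h: w,h,a=h,w,a+90
    return np.round([x,y,w,h,(a+90)%180-90],1)
E
python3 - <<'E'
from h import *; import pickle
d=pickle.load(open("d0.pkl","rb"))
for n,c in d.items():
    H=hsv(c).astype(int);h,s,v=H[...,0],H[...,1],H[...,2]
    print(n)
    for name,m in dict(green=(abs(h-62)<15)&(s>150)&(v>90),red=((h<6)|(h>174))&(s>200)&(v>130)).items():
        for ce,st,M in comps(m,40):
            uv=np.argwhere(M)[:,::-1]
            print(name,np.round(ce),st[4],'z12',rect(plane(c,uv,12)),'z117',rect(plane(c,uv,117)))
    x0,x1,y0,y1=(205,300,238,380) if n=="side" else (125,260,140,235)
    im=c["pixels"][y0:y1,x0:x1,::-1]; cv2.imwrite(f"pics/{n}z.png",cv2.resize(im,None,fx=5,fy=5,interpolation=cv2.INTER_CUBIC)[:600])
    gold=(h>8)&(h<28)&(s>90)&(v>75)
    sub=np.zeros_like(gold);sub[y0:y1,x0:x1]=gold[y0:y1,x0:x1]
    for ce,st,M in comps(sub,6): print('gold',np.round(ce,1),st)
    sub[:]=0;b=((h>165)|(h<8))&(s>140)&(v>20)&(v<125);sub[y0:y1,x0:x1]=(b|gold)[y0:y1,x0:x1]
    for ce,st,M in comps(sub,100): print('burg',np.round(ce,1),st)
a=cv2.imread("pics/sidez.png");b=cv2.imread("pics/topz.png")
b=cv2.resize(b,(470,330));a=cv2.resize(a,(330,int(330*a.shape[0]/a.shape[1])))
o=np.zeros((max(a.shape[0],b.shape[0]),800,3),np.uint8);o[:a.shape[0],:330]=a;o[:b.shape[0],330:]=b
cv2.imwrite("pics/zoom.png",o)
E
```

```text
side
green [277. 171.] 309 z12 [ 530.6 -312.7  163.8   88.1  -13.3] z117 [ 525.  -184.   143.4   77.1  -13.3]
green [202. 259.] 207 z12 [711.8  52.3  72.7  25.4 -80. ] z117 [683.7 135.6  63.7  22.2 -80. ]
green [109. 350.] 77 z12 [871.4 308.4  37.8  14.   20.3] z117 [823.5 359.8  33.1  12.3  20.3]
green [124. 362.] 86 z12 [830.5 332.3  46.3  12.  -69.7] z117 [787.7 380.7  40.5  10.5 -69.7]
green [ 91. 382.] 95 z12 [886.5 377.2  45.3  13.1 -56. ] z117 [836.6 420.1  39.7  11.4 -56. ]
green [111. 387.] 97 z12 [842.2 385.5  41.6  13.8  40.4] z117 [797.9 427.3  36.5  12.1  40.4]
red [267. 217.] 359 z12 [ 551.  -108.2  163.6   82.9  -16.8] z117 [542.9  -5.  143.3  72.6 -16.8]
red [208. 225.] 68 z12 [715.4 -71.5  27.9  27.2   9.4] z117 [686.9  27.2  24.5  23.8   9.4]
red [203. 299.] 238 z12 [688.3 171.6  63.6  24.8 -77.7] z117 [663.2 240.   55.7  21.7 -77.7]
gold [224. 255.] [224 252   1   7   7]
gold [251.3 261.3] [239 254  28  13  50]
gold [225.5 263.9] [225 260   3   8  11]
gold [237.5 269.5] [229 268  18   4  18]
gold [254. 273.] [248 272  13   3  13]
gold [270.5 276.5] [267 276   8   2
[... 510 characters left out ...]
5 365   7   1   7]
burg [248.4 265. ] [ 222  248   55   35 1300]
burg [253.6 301. ] [ 225  283   60   36 1535]
burg [260.8 352. ] [ 229  334   66   36 1907]
top
green [  7. 162.] 47 z12 [682.3 850.2  62.5  12.3   4.7] z117 [650.8 781.6  57.7  11.3   4.7]
green [220. 156.] 114 z12 [718.6 146.4  58.3  22.1 -78. ] z117 [684.3 131.1  53.9  20.4 -78. ]
green [359. 214.] 307 z12 [ 530.1 -312.6  161.8   82.6  -13.2] z117 [ 510.1 -293.   149.5   76.3  -13.2]
gold [226.  192.6] [221 183  11  22  64]
gold [194.  199.5] [188 188  13  23  68]
gold [155.1 206.3] [149 195  13  23  64]
burg [226.4 191.7] [215 170  23  44 635]
burg [194.4 197.6] [183 176  24  44 650]
burg [155.3 204.4] [143 183  27  44 644]
```

View pics/zoom.png

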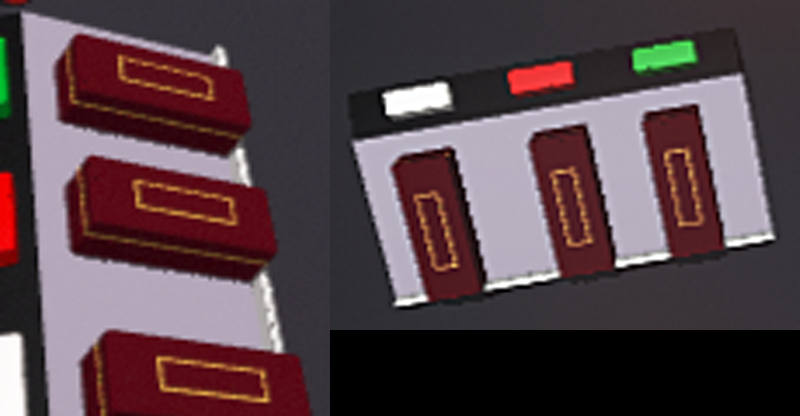

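The zoom confirms the marker assignment, and the gold rectangles sit at the lid centres. I triangulate those and fit the stand and tray yaws.

Run:
```python
from h import *; import pickle
d=pickle.load(open("d0.pkl","rb")); S,T=d["side"],d["top"]
yaw=np.arctan2(21,107); 
Rs=(Ro.from_euler('z',yaw)*Ro.from_euler('y',-30,degrees=True)).as_matrix() # x up slope, z lid normal
print(np.round(Rs,2).tolist())
boxes={'a':((249,341,284,356),(148,194,163,219)),'b':((242,289,274,305),(187,187,202,212)),'c':((238,253,268,269),(220,182,233,206))}
for k,(bs,bt) in boxes.items():
    pts={}
    for n,c,b in(('s',S,bs),('t',T,bt)):
        H=hsv(c).astype(int);h,s,v=H[...,0],H[...,1],H[...,2]
        m=(h>7)&(h<30)&(s>80)&(v>70); sub=np.zeros_like(m);sub[b[1]:b[3],b[0]:b[2]]=m[b[1]:b[3],b[0]:b[2]]
        uv=np.argwhere(sub)[:,::-1].astype(np.float32); pts[n]=uv
    ctr={n:np.array(cv2.minAreaRect(p)[0]) for n,p in pts.items()}
    X,e=tri(S,ctr['s'],T,ctr['t'])
    print(k,np.round(X,1),'gap',round(e,1))
    for n,c in(('s',S),('t',T)):
        o,dd=ray(c,pts[n]); nrm=Rs[:,2]; P=o+dd*(((X-o)@nrm)/(dd@nrm))[:,None]
        r=rect((P-X)@Rs); print('  rect local',n,r)
    # under-side centre
    print('  underside',np.round(X-38*Rs[:,2],1))
# trays, red in top with looser mask
for n,c in d.items():
    H=hsv(c).astype(int);h,s,v=H[...,0],H[...,1],H[...,2]
    m=((h<8)|(h>172))&(s>130)&(v>90)
    for ce,st,M in comps(m,60): print(n,'red',np.round(ce),st[4],rect(plane(c,np.argwhere(M)[:,::-1],12)),rect(plane(c,np.argwhere(M)[:,::-1],117)))
    m=(s<30)&(v>190)
    for ce,st,M in comps(m,60): print(n,'white',np.round(ce),st[4],rect(plane(c,np.argwhere(M)[:,::-1],117)))
st=np.array([3.05168448, 1.56975651, 1.81167565]);print(np.round(Ro.from_euler('xyz',st).as_matrix(),3).tolist())
```

```text
[[0.85, -0.19, -0.49], [0.17, 0.98, -0.1], [0.5, 0.0, 0.87]]
a [528.2 328.1  88.6] gap 0.6
  rect local s [-0.7 -0.2 72.3 20.7  0.3]
  rect local t [-0.3 -0.1 70.7 23.  -0.3]
  underside [546.8 331.8  55.7]
b [552.7 210.1  89. ] gap 1.0
  rect local s [-0.9 -0.1 72.7 20.9  0.3]
  rect local t [-0.8  0.2 70.3 22.8  0.4]
  underside [571.3 213.8  56.1]
c [572.1 111.9  89.3] gap 0.0
  rect local s [-0.1 -0.2 72.2 20.9  0.4]
  rect local t [-0.3 -0.1 70.6 22.8  0.2]
  underside [590.7 115.6  56.4]
side red [377.  97.] 79 [ 151.7 -782.   120.4   24.7   78.8] [ 193.3 -594.9  105.4   21.6   78.8]
side red [267. 218.] 583 [ 551.9 -105.1  165.4   92.4  -16.7] [543.7  -2.3 144.8  80.9 -16.7]
side red [209. 229.] 185 [710.7 -55.   68.4  31.5 -77.1] [682.7  41.6  59.9  27.6 -77.1]
side red [251. 260.] 544 [585.3  49.8 147.7  46.1 -14.7] [573.  133.4 129.4  40.4 -14.7]
side red [255. 295.] 576 [563.  156.2 136.9  51.2  -7.3] [553.5 226.5 119.9  44.8  -7.3]
side red [204. 301.] 293 [687.1 176.   74.7  26.2 -80.1] [662.1 243.8  65.4  23.  -80.1]
side red [268. 342.] 64 [532.8 275.4  83.5  11.8   2.
[... 1070 characters left out ...]
 -525.1   26.7   25.9   -2.4] [ 524.  -489.4   24.6   23.9   -2.4]
top white [314.  44.] 44878 [1013.1 -103.1 1729.6  428.1  -88.8]
top white [393. 166.] 1143 [ 665.3 -404.1  147.8  101.8   83.7]
top white [322. 157.] 174 [ 689.8 -182.4   52.3   51.3  -88.8]
top white [ 19. 163.] 78 [648.3 744.6  70.7  17.7   5.1]
top white [192. 189.] 2548 [565.3 214.9 341.7 141.5 -78.4]
top white [149. 168.] 118 [640.3 346.3  55.3  20.  -78.9]
top white [ 62. 192.] 100 [558.5 604.7  66.8  15.5 -88.8]
top white [536. 272.] 2330 [ 3.472e+02 -8.082e+02  1.639e+02  1.423e+02  1.000e-01]
top white [  2. 314.] 263 [175.8 727.  161.7  20.1   8.2]
[[-0.0, 0.946, 0.325], [0.001, 0.325, -0.946], [-1.0, 0.0, -0.001]]
```

Call:
apply_moves([
  [0, -2, 29.5, -27, 0],
  [0, -2, 29.5, -27, 0],
  [0, -2, 29.5, -27, 0],
  [0, -2, 29.5, -27, 0],
  [0, -2, 29.5, -27, 0],
  [0, 0, 29.5, -27, 0],
  [0, 0, 29.5, -27, 0],
  [0, 0, 29.5, -27, 0],
  [0, 0, 29.5, -27, 0],
  [0, 0, 29.5, -27, 0],
])

```text
t: 1.1
eef_pos: [394.7, -238.4, 235.6]
tcp_rot: [-2.36, 1.571, 2.683]
ft_force: [0.8, -0.9, 0.7]
opening: 0.999
```

```bash
cat > go.py <<'E'
import sys
from h import *
from cell import status
x,y,z,th=map(float,sys.argv[1:5])   # TCP target, jaw (tool z) azimuth in deg
s=status.state(); R=Ro.from_euler('xyz',s["tcp_rot"]).as_matrix()
a=np.degrees(np.arctan2(R[1,2],R[0,2]))
print('t',s['t'],'pos',np.round(s['eef_pos'],1),'az',round(a,2),'F',np.round(s['ft_force'],1),'M',np.round(s['moment'],2),'open',round(s['opening'],3),'q',np.round(s['joints'],2))
print('shift now-axes',np.round(R.T@(np.array([x,y,z])-s['eef_pos']),1),'turn',round(a-th,2))
E
python3 go.py 584 114.2 240 -78.6
```

```text
t 1.1 pos [ 394.7 -238.4  235.6] az -71.06 F [ 0.8 -0.9  0.7] M [-0.06  0.    0.02] open 0.999 q [-0.69  0.25  1.93 -0.    0.97  0.55]
shift now-axes [  -4.4  293.5 -272.1] turn 7.54
```

Call:
apply_moves([
  [0, -0.5, 29.3, -27.2, 0],
  [0, -0.5, 29.3, -27.2, 0],
  [0, -0.5, 29.3, -27.2, 0],
  [0, -0.5, 29.3, -27.2, 0],
  [0, -0.5, 29.3, -27.2, 0],
  [0, -0.5, 29.3, -27.2, 0],
  [0, -0.5, 29.3, -27.2, 0],
  [0, -0.5, 29.3, -27.2, 0],
  [0, -0.5, 29.3, -27.2, 0],
  [0, 0, 29.3, -27.2, 7.5],
])

```text
t: 2.1
eef_pos: [583.6, 114.1, 239.9]
tcp_rot: [-1.377, 1.57, -2.749]
ft_force: [0.3, -1.6, -0.1]
opening: 0.997
```

```bash
python3 go.py 584 114.2 80.2 -78.6
```

```text
t 2.1 pos [583.6 114.1 239.9] az -78.58 F [ 0.3 -1.6 -0.1] M [-0.01  0.02 -0.07] open 0.997 q [ 0.08  0.43  1.62 -0.    1.09  1.45]
shift now-axes [159.7   0.5   0. ] turn 0.02
```

Call:
apply_moves([
  [0, 20, 0.5, 0, 0],
  [0, 20, 0, 0, 0],
  [0, 20, 0, 0, 0],
  [0, 20, 0, 0, 0],
  [0, 20, 0, 0, 0],
  [0, 20, 0, 0, 0],
  [0, 15, 0, 0, 0],
  [0, 15, 0, 0, 0],
  [0, 9, 0, 0, 0],
  [0, 0, 0, 0, 0],
])

```text
t: 3.1
eef_pos: [583.0, 112.5, 79.9]
tcp_rot: [-1.656, 1.569, -3.026]
ft_force: [-0.0, 0.6, 0.2]
opening: 1.0
```

```bash
python3 go.py 584 114.2 80.2 -78.6
python3 - <<'E'
from cell import imaging; import cv2
s=imaging.read_camera("side")["pixels"][190:400,180:380,::-1];t=imaging.read_camera("top")["pixels"][120:260,120:320,::-1]
import numpy as np
o=np.vstack([s,t]);cv2.imwrite("pics/g1.png",cv2.resize(np.hstack([cv2.resize(s,(400,420)),cv2.resize(t,(400,280))[:, :] if 0 else cv2.copyMakeBorder(cv2.resize(t,(400,280)),0,140,0,0,cv2.BORDER_CONSTANT)]),None,fx=1,fy=1))
E
```

```text
t 3.1 pos [583.  112.5  79.9] az -78.55 F [-0.   0.6  0.2] M [ 0.01 -0.02 -0.01] open 1.0 q [ 0.08  0.63  1.77 -0.    0.75  1.45]
shift now-axes [-0.3  1.3 -1.5] turn 0.05
```

View pics/g1.png

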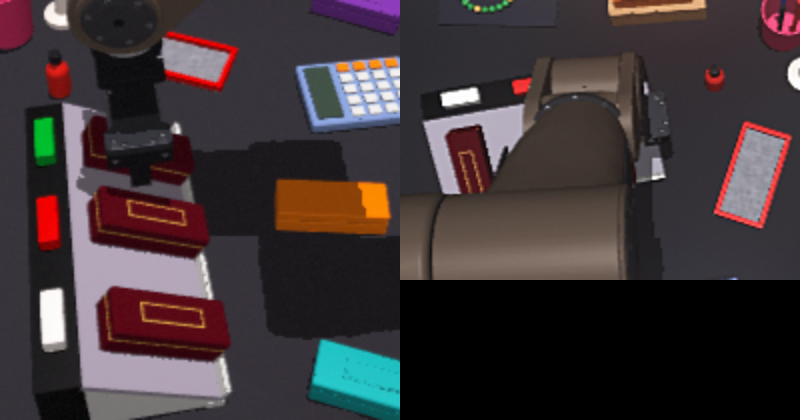

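The picture shows the jaws straddling case c (side crop, ~(140,150)), with the nearest finger clear of case b. Now close.

Call:
apply_moves([
  [0, 0, 1.3, -1.5, 0],
  [0, 0, 0, 0, 0],
  [1, 0, 0, 0, 0],
  [1, 0, 0, 0, 0],
  [1, 0, 0, 0, 0],
  [1, 0, 0, 0, 0],
  [1, 0, 0, 0, 0],
  [1, 0, 0, 0, 0],
  [1, 0, 0, 0, 0],
])

```text
t: 4.1
eef_pos: [584.5, 114.3, 81.1]
tcp_rot: [-1.435, 1.571, -2.806]
ft_force: [-0.5, 0.7, -0.3]
opening: 0.524
```

```bash
python3 go.py 584 114.2 80.2 -78.6
```

```text
t 4.1 pos [584.5 114.3  81.1] az -78.55 F [-0.5  0.7 -0.3] M [ 0.07 -0.01  0.04] open 0.524 q [ 0.08  0.63  1.77 -0.    0.75  1.45]
shift now-axes [ 0.9 -0.5  0. ] turn 0.05
```

Call:
apply_moves([
  [1, -5, 0, 0, 0],
  [1, -10, 0, 0, 0],
  [1, -15, 0, 0, 0],
  [1, -20, 0, 0, 0],
  [1, -20, 0, 0, 0],
  [1, -20, 0, 0, 0],
  [1, -25, 0, 0, 0],
  [1, -25, 0, 0, 0],
  [1, -20, 0, 0, 0],
  [1, 0, 0, 0, 0],
])

```text
t: 5.1
eef_pos: [585.4, 114.4, 244.3]
tcp_rot: [1.432, 1.566, 0.061]
ft_force: [-0.8, 0.1, -3.7]
opening: 0.527
```

```bash
python3 - <<'E'
from cell import imaging; import cv2
cv2.imwrite("pics/lift1.png",imaging.read_camera("side")["pixels"][100:400,100:400,::-1].repeat(2,0).repeat(2,1))
E
python3 go.py 530.3 -312.6 240 -103.2
```

```text
t 5.15 pos [584.7 114.3 242.3] az -78.55 F [ 0.3  0.  -3.1] M [ 0.04  0.01 -0.02] open 0.521 q [ 0.08  0.43  1.61 -0.    1.09  1.45]
shift now-axes [   2.1 -138.1  407.6] turn 24.65
```

View pics/lift1.png

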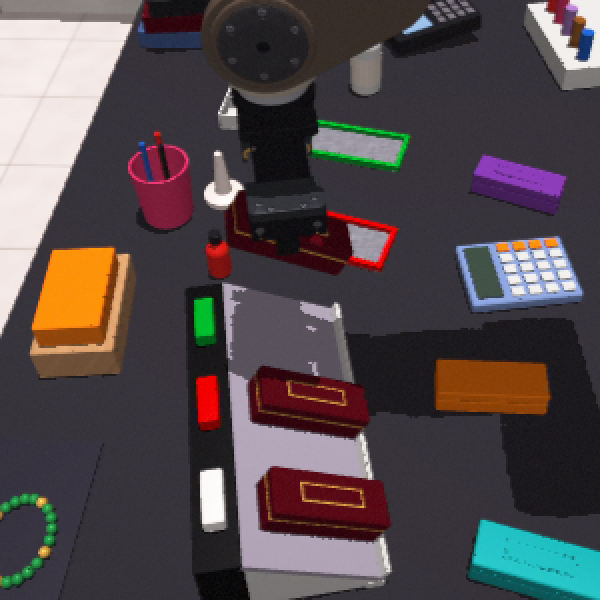

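The picture shows case c gripped and clear of the stand, still at about its 30° tilt. Cases a and b are undisturbed. Carry it to the green tray.

Call:
apply_moves([
  [1, 0, -8, 20, 0],
  [1, 0, -12, 33, 0],
  [1, 0, -16.5, 43.5, 0],
  [1, 0, -16.5, 43.5, 0],
  [1, 0, -16.5, 43.5, 0],
  [1, 0, -16.5, 43.5, 0],
  [1, 0, -16.5, 43.5, 0],
  [1, 0, -16.5, 43.5, 0],
  [1, 0, -16.5, 43.5, 0],
  [1, 0, -16.5, 43.5, 0],
])

```text
t: 6.15
eef_pos: [514.1, -310.5, 239.7]
tcp_rot: [-2.416, 1.569, 2.496]
ft_force: [0.8, -0.1, -3.1]
opening: 0.524
```

Call:
apply_moves([
  [1, 0, 0, 0, 6],
  [1, 0, 0, 0, 7],
  [1, 0, 0, 0, 7],
  [1, 0, 0, 0, 4.6],
  [1, 0, 0, 0, 0],
  [1, 0, 0, 0, 0],
])

```text
t: 6.75
eef_pos: [515.0, -308.7, 240.2]
tcp_rot: [-1.949, 1.569, 2.536]
ft_force: [-0.2, 0.2, -2.8]
opening: 0.522
```

```bash
python3 go.py 515.2 -309.1 66 -103.2
```

```text
t 6.75 pos [ 515.  -308.7  240.2] az -103.0 F [-0.2  0.2 -2.8] M [-0.    0.    0.07] open 0.522 q [-0.65  0.44  1.6  -0.    1.1   1.15]
shift now-axes [174.2   0.6   0.4] turn 0.2
```

Call:
apply_moves([
  [1, 10, 0.6, 0.4, 0.2],
  [1, 20, 0, 0, 0],
  [1, 25, 0, 0, 0],
  [1, 25, 0, 0, 0],
  [1, 25, 0, 0, 0],
  [1, 20, 0, 0, 0],
  [1, 20, 0, 0, 0],
  [1, 15, 0, 0, 0],
  [1, 8, 0, 0, 0],
  [1, 0, 0, 0, 0],
])

```text
t: 7.75
eef_pos: [515.3, -309.1, 71.8]
tcp_rot: [-1.955, 1.569, 2.525]
ft_force: [0.7, 0.3, -2.9]
opening: 0.523
```

```bash
python3 - <<'E'
from cell import imaging; import cv2
s=imaging.read_camera("side")["pixels"][90:240,200:400,::-1];cv2.imwrite("pics/t1.png",cv2.resize(s,(800,600),interpolation=cv2.INTER_CUBIC))
E
python3 go.py 515.2 -309.1 60.3 -103.2
```

```text
t 7.8 pos [ 515.6 -309.3   72.7] az -103.32 F [ 0.5  0.1 -3.2] M [ 0.05  0.03 -0.04] open 0.525 q [-0.65  0.64  1.76 -0.    0.74  1.15]
shift now-axes [12.4 -0.5 -0.1] turn -0.12
```

View pics/t1.png

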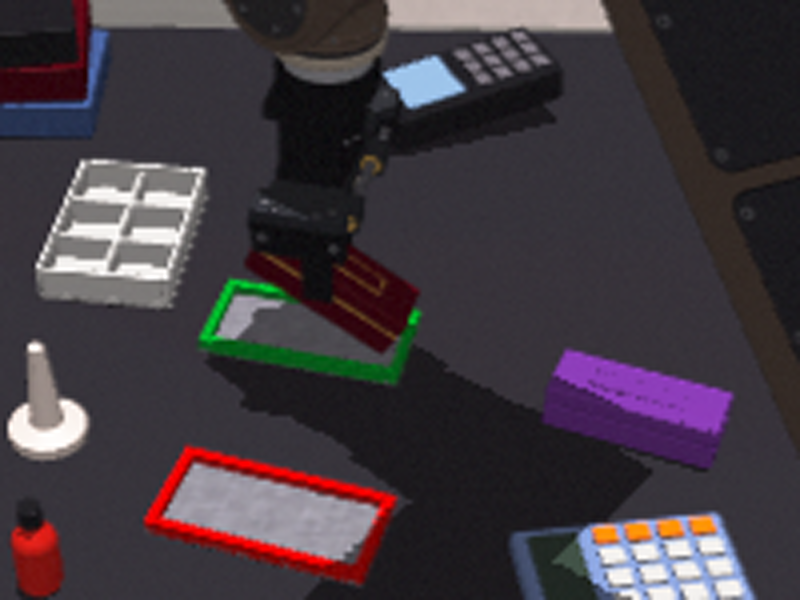

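The picture shows the case tilted about 30°, its low end (~(390,340)) over the near end of the green tray. Lower slowly to contact.

Call:
apply_moves([
  [1, 2, 0, 0, 0],
  [1, 2, 0, 0, 0],
  [1, 2, 0, 0, 0],
  [1, 2, 0, 0, 0],
  [1, 1.5, 0, 0, 0],
  [1, 1, 0, 0, 0],
  [1, 0, 0, 0, 0],
])

```text
t: 8.5
eef_pos: [515.8, -309.5, 62.8]
tcp_rot: [1.043, 1.571, -0.761]
ft_force: [0.1, 0.2, -0.7]
opening: 0.522
```

Call:
apply_moves([
  [1, 1, 0, 0, 0],
  [1, 1, 0, 0, 0],
  [1, 1, 0, 0, 0],
  [1, 0, 0, 0, 0],
])

```text
t: 8.9
eef_pos: [517.2, -309.7, 60.9]
tcp_rot: [1.395, 1.567, -0.409]
ft_force: [5.9, 2.9, 8.6]
opening: 0.526
```

Call:
apply_moves([
  [1, 2, 3, 0, 0],
  [1, 2.5, 3, 0, 0],
  [1, 2.5, 2.5, 0, 0],
  [1, 2.5, 2.5, 0, 0],
  [1, 0, 0, 0, 0],
])

```text
t: 9.4
eef_pos: [527.2, -312.0, 50.5]
tcp_rot: [1.471, 1.569, -0.333]
ft_force: [3.3, 1.9, 3.4]
opening: 0.525
```

Call:
apply_moves([
  [1, 2.5, 2.3, 0, 0],
  [1, 2.5, 2.3, 0, 0],
  [1, 2.5, 2, 0, 0],
  [1, 2.5, 2, 0, 0],
  [1, 0, 0, 0, 0],
])

```text
t: 9.9
eef_pos: [534.9, -313.9, 39.7]
tcp_rot: [-1.994, 1.571, 2.486]
ft_force: [2.5, 1.4, 1.4]
opening: 0.523
```

```bash
python3 - <<'E'
from cell import imaging; import cv2
s=imaging.read_camera("side")["pixels"][110:230,220:380,::-1];cv2.imwrite("pics/t2.png",cv2.resize(s,(800,600),interpolation=cv2.INTER_CUBIC))
E
python3 go.py 540 -314.9 27 -103.2
```

```text
t 9.95 pos [ 534.8 -314.    39.8] az -103.34 F [1.1 0.7 0.4] M [ 0.35 -0.16 -0.09] open 0.521 q [-0.64  0.71  1.72 -0.    0.71  1.17]
shift now-axes [12.8  5.2 -0.3] turn -0.14
```

View pics/t2.png

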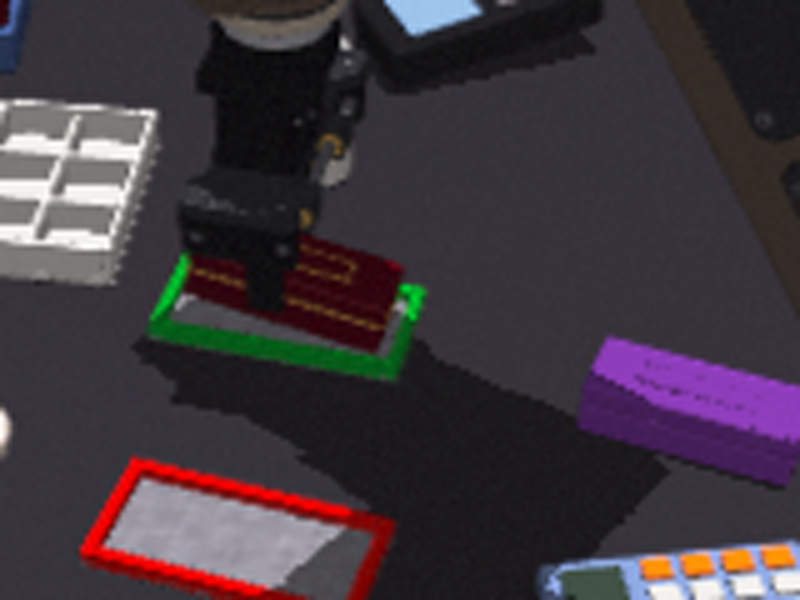

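The case is pivoting as planned, about 10° left, with the low end inside the near rim. Continue gently.

Call:
apply_moves([
  [1, 2, 1.3, 0, 0],
  [1, 2, 1.2, 0, 0],
  [1, 2, 1, 0, 0],
  [1, 1.5, 0.7, 0, 0],
  [1, 0, 0, 0, 0],
])

```text
t: 10.45
eef_pos: [539.0, -315.0, 32.5]
tcp_rot: [1.027, 1.571, -0.777]
ft_force: [1.8, 1.5, 2.7]
opening: 0.52
```

Call:
apply_moves([
  [1, 1.2, 0.4, 0, 0],
  [1, 1, 0.3, 0, 0],
  [1, 0, 0, 0, 0],
])

```text
t: 10.75
eef_pos: [539.9, -315.2, 30.5]
tcp_rot: [1.229, 1.57, -0.575]
ft_force: [2.9, 1.9, 2.4]
opening: 0.524
```

```bash
python3 - <<'E'
from cell import imaging; import cv2
s=imaging.read_camera("side")["pixels"][125:205,230:337,::-1];cv2.imwrite("pics/t3.png",cv2.resize(s,(800,600),interpolation=cv2.INTER_CUBIC))
E
python3 go.py 540 -314.9 27 -103.2
```

```text
t 10.8 pos [ 539.8 -315.2   30.5] az -103.34 F [3.3 1.1 3. ] M [ 0.39 -0.24 -0.16] open 0.526 q [-0.63  0.73  1.72 -0.    0.7   1.17]
shift now-axes [ 3.5  0.1 -0.4] turn -0.14
```

Call:
apply_moves([
  [1, 1, 0.3, 0, 0],
  [1, 1, 0.2, 0, 0],
  [1, 0, 0, 0, 0],
])

```text
t: 11.1
eef_pos: [540.3, -315.4, 28.5]
tcp_rot: [1.037, 1.57, -0.766]
ft_force: [3.4, -0.1, 3.6]
opening: 0.525
```

Call:
apply_moves([
  [1, 1, 0, 0, 0],
  [1, 0, 0, 0, 0],
])

```text
t: 11.3
eef_pos: [540.2, -315.5, 27.5]
tcp_rot: [0.887, 1.57, -0.916]
ft_force: [4.7, 0.0, 4.2]
opening: 0.524
```

```bash
python3 go.py 540 -314.9 27 -103.2
```

```text
t 11.3 pos [ 540.2 -315.5   27.5] az -103.33 F [4.7 0.  4.2] M [ 0.11 -0.4  -0.08] open 0.524 q [-0.63  0.73  1.72 -0.    0.69  1.17]
shift now-axes [ 0.5 -0.4 -0.5] turn -0.13
```

Call:
apply_moves([
  [1, 1, 0, 0, 0],
  [1, 0, 0, 0, 0],
])

```text
t: 11.5
eef_pos: [540.2, -315.5, 26.6]
tcp_rot: [0.981, 1.57, -0.822]
ft_force: [5.3, -1.8, 5.9]
opening: 0.526
```

```bash
python3 - <<'E'
from cell import imaging; import cv2
s=imaging.read_camera("side")["pixels"][135:195,240:320,::-1];cv2.imwrite("pics/t4.png",cv2.resize(s,(800,600),interpolation=cv2.INTER_CUBIC))
E
python3 go.py 540 -314.9 27 -103.2
```

```text
t 11.55 pos [ 540.3 -315.5   26.6] az -103.34 F [ 4.1 -1.2  4.6] M [ 0.1  -0.51 -0.09] open 0.523 q [-0.63  0.74  1.72 -0.    0.69  1.17]
shift now-axes [-0.4 -0.4 -0.6] turn -0.14
```

View pics/t4.png

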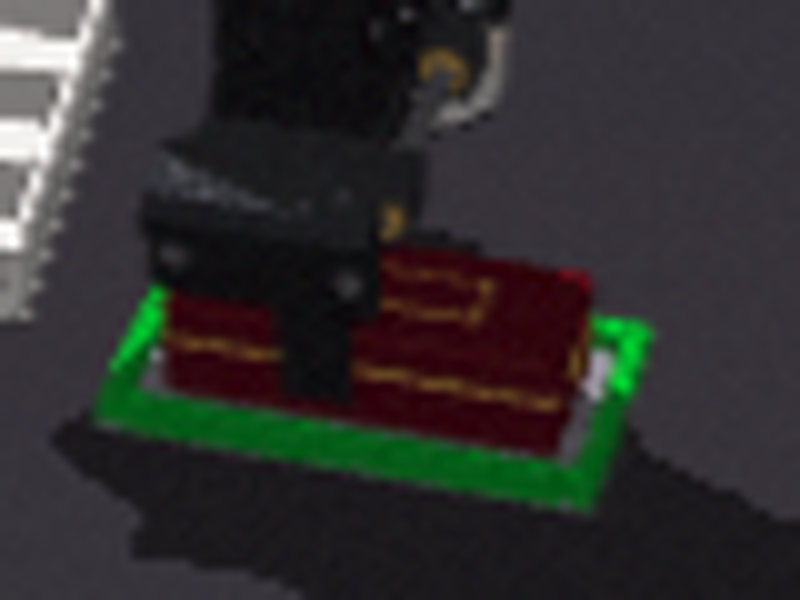

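The case lies flat and parallel to the green rim, with floor visible at both ends and on the near side. Release and rise.

Call:
apply_moves([
  [0.3, 0, 0, 0, 0],
  [0.2, 0, 0, 0, 0],
  [0, 0, 0, 0, 0],
  [0, 0, 0, 0, 0],
  [0, -5, 0, 0, 0],
  [0, -20, 0, 0, 0],
  [0, -40, 0, 0, 0],
  [0, -50, 0, 0, 0],
  [0, -50, 0, 0, 0],
  [0, -48, 0, 0, 0],
])

```text
t: 12.55
eef_pos: [539.7, -314.9, 242.1]
tcp_rot: [0.999, 1.57, -0.805]
ft_force: [1.5, 0.4, -0.1]
opening: 0.998
```

```bash
python3 - <<'E'
from h import *
from cell import imaging; import pickle
T=imaging.read_camera("top");S=imaging.read_camera("side");pickle.dump(dict(top=T,side=S),open("d1.pkl","wb"))
cv2.imwrite("pics/s5.png",S["pixels"][:,:,::-1])
for n,c in(('side',S),('top',T)):
    H=hsv(c).astype(int);h,s,v=H[...,0],H[...,1],H[...,2]
    m=(h>7)&(h<30)&(s>80)&(v>60)
    for ce,st,M in comps(m,12):
        P=plane(c,np.argwhere(M)[:,::-1],42)
        r=rect(P)
        if 450<r[0]<650 and -420<r[1]<0: print(n,ce,st[4],r)
E
python3 go.py 564 212.3 240 -78.6
```

```text
side [268.5        170.33333333] 24 [ 556.8 -280.4   74.3    3.9  -12.9]
side [288.5        173.85714286] 14 [ 493.9 -265.2   40.8    3.9  -12.9]
t 12.65 pos [ 541.6 -316.2  246.6] az -103.34 F [ 0.4 -0.6  0.4] M [ 0.05  0.03 -0.02] open 0.998 q [-0.63  0.47  1.53 -0.    1.13  1.17]
shift now-axes [   3.4 -100.2 -519.5] turn -24.74
```

Call:
apply_moves([
  [0, 0, -5, -25, 0],
  [0, 0, -9, -46, 0],
  [0, 0, -9, -46, 0],
  [0, 0, -9, -46, 0],
  [0, 0, -9, -46, 0],
  [0, 0, -9, -46, 0],
  [0, 0, -9, -46, 0],
  [0, 0, -9, -46, 0],
  [0, 0, -9, -46, 0],
  [0, 0, -9, -46, 0],
])

```text
t: 13.65
eef_pos: [557.2, 133.7, 239.1]
tcp_rot: [-0.859, 1.57, -2.662]
ft_force: [0.6, 0.5, -0.0]
opening: 0.999
```

Call:
apply_moves([
  [0, 0, -9, -46, -2],
  [0, 0, -5, -25, -3],
  [0, 0, 0, 0, -7],
  [0, 0, 0, 0, -7],
  [0, 0, 0, 0, -5.7],
  [0, 0, 0, 0, 0],
])

```text
t: 14.25
eef_pos: [559.2, 204.2, 238.9]
tcp_rot: [-1.365, 1.57, -2.736]
ft_force: [0.7, 0.2, -0.8]
opening: 0.998
```

```bash
python3 go.py 564.6 212.4 79.9 -78.6
```

```text
t 14.25 pos [559.2 204.2 238.9] az -78.55 F [ 0.7  0.2 -0.8] M [-0.03 -0.02 -0.03] open 0.998 q [ 0.24  0.44  1.62 -0.    1.09  1.61]
shift now-axes [159.   7.  -7.] turn 0.05
```

View pics/s5.png

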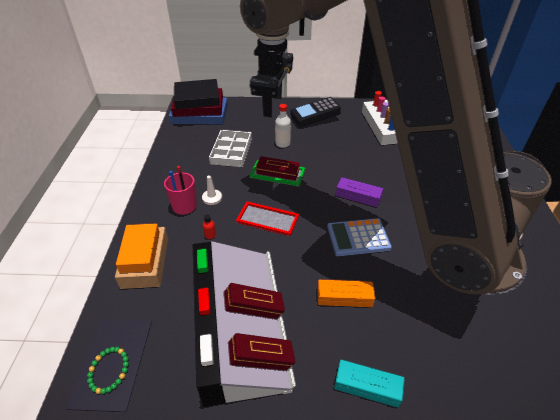

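Case c lies in the green tray at about (278,167), and everything else is in place. On to case b.

Call:
apply_moves([
  [0, 0, 7, -7, 0],
  [0, 20, 0, 0, 0],
  [0, 25, 0, 0, 0],
  [0, 25, 0, 0, 0],
  [0, 25, 0, 0, 0],
  [0, 25, 0, 0, 0],
  [0, 20, 0, 0, 0],
  [0, 12, 0, 0, 0],
  [0, 7, 0, 0, 0],
  [0, 0, 0, 0, 0],
])

```text
t: 15.25
eef_pos: [565.1, 212.5, 79.9]
tcp_rot: [-1.41, 1.57, -2.783]
ft_force: [0.1, 0.8, -0.1]
opening: 0.997
```

```bash
python3 go.py 564.6 212.4 79.9 -78.6
```

```text
t 15.25 pos [565.1 212.5  79.9] az -78.69 F [ 0.1  0.8 -0.1] M [0.04 0.01 0.03] open 0.997 q [ 0.25  0.64  1.75 -0.    0.76  1.62]
shift now-axes [ 0.  -0.5 -0. ] turn -0.09
```

Call:
apply_moves([
  [1, 0, 0, 0, 0],
  [1, 0, 0, 0, 0],
  [1, 0, 0, 0, 0],
  [1, 0, 0, 0, 0],
  [1, 0, 0, 0, 0],
  [1, 0, 0, 0, 0],
  [1, 0, 0, 0, 0],
])

```text
t: 15.95
eef_pos: [565.1, 212.5, 80.5]
tcp_rot: [2.215, 1.571, 0.842]
ft_force: [-1.2, 0.6, 2.1]
opening: 0.524
```

Call:
apply_moves([
  [1, -5, 0, 0, 0],
  [1, -10, 0, 0, 0],
  [1, -15, 0, 0, 0],
  [1, -20, 0, 0, 0],
  [1, -20, 0, 0, 0],
  [1, -20, 0, 0, 0],
  [1, -25, 0, 0, 0],
  [1, -25, 0, 0, 0],
  [1, -20, 0, 0, 0],
  [1, 0, 0, 0, 0],
])

```text
t: 16.95
eef_pos: [565.8, 212.6, 243.6]
tcp_rot: [1.591, 1.566, 0.219]
ft_force: [0.3, -0.3, -2.6]
opening: 0.527
```

```bash
python3 - <<'E'
import numpy as np
c=np.array([551,-108.]);x=np.array([np.cos(np.radians(-16.7)),np.sin(np.radians(-16.7))])
print(c-15.5*x,c+10*x)
E
python3 go.py 536.2 -103.5 240 -106.7
```

```text
[ 536.15375133 -103.54591194] [ 560.57822495 -110.8736052 ]
t 16.95 pos [565.8 212.6 243.6] az -78.64 F [ 0.3 -0.3 -2.6] M [ 0.04 -0.01  0.05] open 0.527 q [ 0.25  0.44  1.59 -0.    1.1   1.62]
shift now-axes [  3.1 -91.3 304. ] turn 28.06
```

Call:
apply_moves([
  [1, 0, -6, 20, 0],
  [1, 0, -11, 36.5, 0],
  [1, 0, -13, 43.5, 0],
  [1, 0, -13, 43.5, 0],
  [1, 0, -13, 43.5, 0],
  [1, 0, -13, 43.5, 0],
  [1, 0, -12, 40, 0],
  [1, 0, -10, 33.5, 0],
  [1, 0, 0, 0, 6],
  [1, 0, 0, 0, 7],
])

```text
t: 17.95
eef_pos: [535.0, -104.8, 239.4]
tcp_rot: [-1.79, 1.569, 2.887]
ft_force: [0.3, 0.3, -1.8]
opening: 0.525
```

Call:
apply_moves([
  [1, 0, 0, 0, 7],
  [1, 0, 0, 0, 5],
  [1, 0, 0, 0, 3],
  [1, 0, 0, 0, 0],
])

```text
t: 18.35
eef_pos: [535.3, -103.5, 239.6]
tcp_rot: [-1.494, 1.57, 2.927]
ft_force: [-0.9, 0.5, -2.5]
opening: 0.523
```

```bash
python3 go.py 536.2 -103.5 72.5 -106.7
```

```text
t 18.35 pos [ 535.3 -103.5  239.6] az -106.69 F [-0.9  0.5 -2.5] M [0.07 0.06 0.  ] open 0.523 q [-0.31  0.36  1.74 -0.    1.04  1.55]
shift now-axes [167.1   1.1  -0.3] turn 0.01
```

Call:
apply_moves([
  [1, 10, 1, 0, 0],
  [1, 20, 0, 0, 0],
  [1, 25, 0, 0, 0],
  [1, 25, 0, 0, 0],
  [1, 25, 0, 0, 0],
  [1, 25, 0, 0, 0],
  [1, 18, 0, 0, 0],
  [1, 12, 0, 0, 0],
  [1, 7, 0, 0, 0],
  [1, 0, 0, 0, 0],
])

```text
t: 19.35
eef_pos: [536.4, -103.8, 72.7]
tcp_rot: [-1.526, 1.57, 2.896]
ft_force: [-0.5, 0.9, -2.6]
opening: 0.524
```

Call:
apply_moves([
  [1, 2, 0, 0, 0],
  [1, 2, 0, 0, 0],
  [1, 2, 0, 0, 0],
  [1, 2, 0, 0, 0],
  [1, 1.5, 0, 0, 0],
  [1, 0, 0, 0, 0],
])

```text
t: 19.95
eef_pos: [536.6, -103.9, 63.8]
tcp_rot: [-0.867, 1.571, -2.729]
ft_force: [0.9, 0.0, -2.3]
opening: 0.526
```

```bash
python3 - <<'E'
from cell import imaging; import cv2
s=imaging.read_camera("side")["pixels"][140:260,200:360,::-1];cv2.imwrite("pics/t6.png",cv2.resize(s,(800,600),interpolation=cv2.INTER_CUBIC))
E
python3 go.py 536.2 -103.5 62 -106.7
```

```text
t 20.0 pos [ 536.6 -103.9   63.9] az -106.64 F [ 0.9 -0.1 -2.5] M [ 0.01 -0.02  0.05] open 0.526 q [-0.31  0.6   1.9  -0.    0.64  1.55]
shift now-axes [ 1.9 -0.5 -0.3] turn 0.06
```

View pics/t6.png

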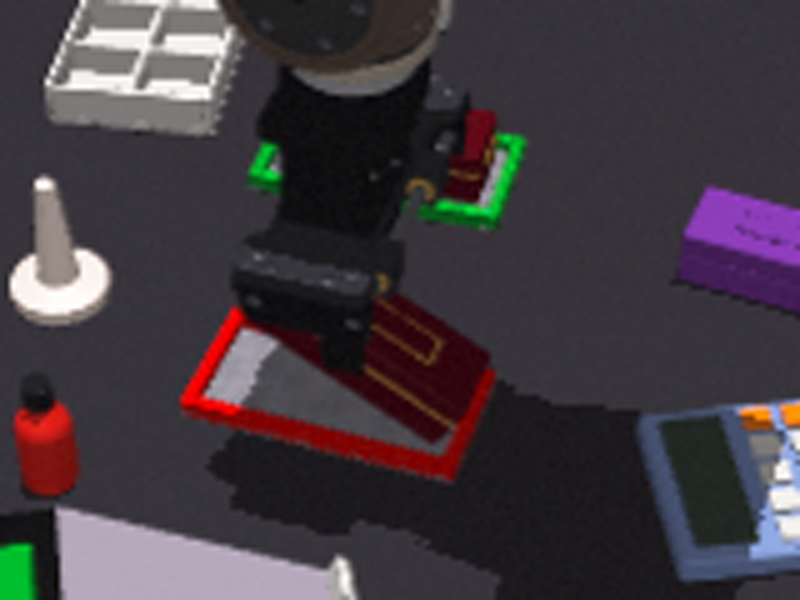

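Case b's low end (~(440,435)) is just inside the near rim of the red tray. Lower to contact, then follow the arc.

Call:
apply_moves([
  [1, 0, 1, 0, 0],
  [1, 1, 0, 0, 0],
  [1, 1, 0, 0, 0],
  [1, 1, 0, 0, 0],
  [1, 0, 0, 0, 0],
])

```text
t: 20.5
eef_pos: [538.4, -104.2, 61.5]
tcp_rot: [1.696, 1.569, -0.166]
ft_force: [2.2, 1.5, 4.6]
opening: 0.522
```

Call:
apply_moves([
  [1, 1, 1, 0, 0],
  [1, 2, 2.5, 0, 0],
  [1, 2.5, 2.7, 0, 0],
  [1, 2.5, 2.5, 0, 0],
  [1, 2.5, 2.5, 0, 0],
  [1, 0, 0, 0, 0],
])

```text
t: 21.1
eef_pos: [549.1, -107.4, 50.7]
tcp_rot: [1.768, 1.569, -0.094]
ft_force: [3.5, 1.0, 3.2]
opening: 0.521
```

Call:
apply_moves([
  [1, 2.5, 2.3, 0, 0],
  [1, 2.5, 2.3, 0, 0],
  [1, 2.5, 2, 0, 0],
  [1, 2.5, 2, 0, 0],
  [1, 0, 0, 0, 0],
])

```text
t: 21.6
eef_pos: [556.8, -109.8, 40.1]
tcp_rot: [-2.352, 1.571, 2.069]
ft_force: [1.7, 1.8, 3.4]
opening: 0.523
```

```bash
python3 go.py 560.6 -110.9 27 -106.7
```

```text
t 21.6 pos [ 556.8 -109.8   40.1] az -106.65 F [1.7 1.8 3.4] M [ 0.57 -0.02 -0.14] open 0.523 q [-0.31  0.66  1.86  0.    0.62  1.55]
shift now-axes [13.1  4.  -0.1] turn 0.05
```

Call:
apply_moves([
  [1, 2, 1.2, 0, 0],
  [1, 2, 1, 0, 0],
  [1, 2, 0.8, 0, 0],
  [1, 1.5, 0.6, 0, 0],
  [1, 1.2, 0.4, 0, 0],
  [1, 1, 0.3, 0, 0],
  [1, 0, 0, 0, 0],
])

```text
t: 22.3
eef_pos: [561.0, -111.3, 30.7]
tcp_rot: [1.173, 1.57, -0.688]
ft_force: [4.0, -0.0, 4.1]
opening: 0.527
```

Call:
apply_moves([
  [1, 1, 0.2, 0, 0],
  [1, 1, 0, 0, 0],
  [1, 0, 0, 0, 0],
])

```text
t: 22.6
eef_pos: [561.2, -111.4, 28.8]
tcp_rot: [1.201, 1.57, -0.66]
ft_force: [4.3, -0.1, 4.2]
opening: 0.527
```

Call:
apply_moves([
  [1, 1, 0, 0, 0],
  [1, 0, 0, 0, 0],
])

```text
t: 22.8
eef_pos: [561.2, -111.5, 27.8]
tcp_rot: [1.174, 1.57, -0.687]
ft_force: [4.1, -0.3, 4.9]
opening: 0.522
```

```bash
python3 - <<'E'
from cell import imaging; import cv2
s=imaging.read_camera("side")["pixels"][170:260,220:340,::-1];cv2.imwrite("pics/t7.png",cv2.resize(s,(800,600),interpolation=cv2.INTER_CUBIC))
E
python3 go.py 560.6 -110.9 26.5 -106.7
```

```text
t 22.85 pos [ 561.1 -111.5   27.8] az -106.63 F [ 4.  -0.6  4. ] M [ 0.02 -0.39 -0.03] open 0.523 q [-0.31  0.68  1.86 -0.    0.6   1.55]
shift now-axes [ 1.3 -0.7 -0.4] turn 0.07
```

View pics/t7.png

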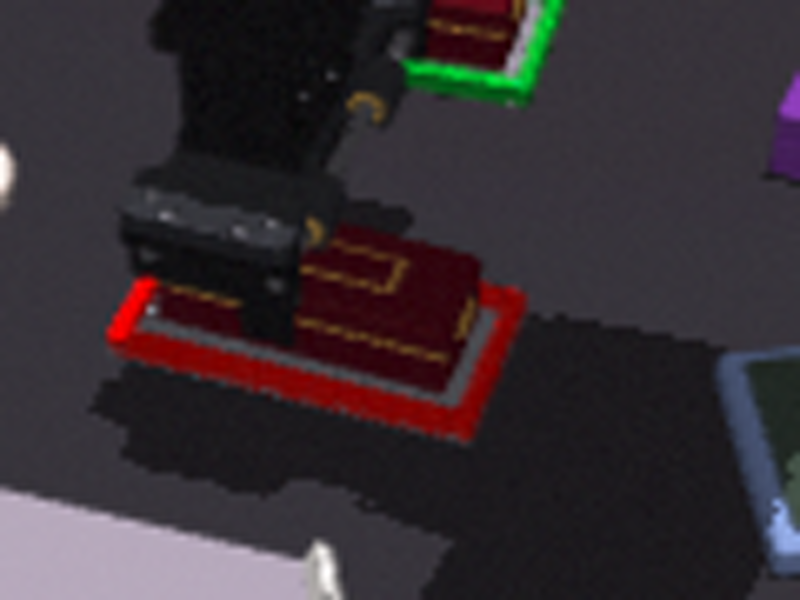

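The case lies inside the red rim and is almost flat. One more millimetre, then release, rise and back off.

Call:
apply_moves([
  [1, 1.2, 0, 0, 0],
  [1, 0, 0, 0, 0],
])

```text
t: 23.05
eef_pos: [561.1, -111.4, 26.6]
tcp_rot: [1.068, 1.57, -0.793]
ft_force: [4.2, -0.7, 4.2]
opening: 0.524
```

Call:
apply_moves([
  [0.3, 0, 0, 0, 0],
  [0.2, 0, 0, 0, 0],
  [0, 0, 0, 0, 0],
  [0, 0, 0, 0, 0],
  [0, -5, 0, 0, 0],
  [0, -20, 0, 0, 0],
  [0, -40, 0, 0, 0],
  [0, -50, 0, 0, 0],
  [0, -50, 0, 0, 0],
  [0, -48, 0, 0, 0],
])

```text
t: 24.05
eef_pos: [560.4, -111.0, 242.2]
tcp_rot: [1.292, 1.57, -0.57]
ft_force: [0.6, -0.1, -0.1]
opening: 1.0
```

Call:
apply_moves([
  [0, 0, -5, 40, 0],
  [0, 0, -5, 40, 0],
  [0, 0, -5, 40, 0],
  [0, 0, -5, 40, 0],
  [0, 0, -5, 40, 0],
  [0, 0, -5, 40, 0],
  [0, 0, -5, 40, 0],
  [0, 0, -5, 40, 0],
  [0, 0, 0, 0, 0],
  [0, 0, 0, 0, 0],
])

```text
t: 25.05
eef_pos: [430.3, -406.5, 239.5]
tcp_rot: [-2.328, 1.57, 2.093]
ft_force: [0.3, -0.3, -0.3]
opening: 0.999
```

```bash
python3 - <<'E'
from h import *
from cell import imaging; import pickle
c={n:imaging.read_camera(n) for n in("side","top")}
S=c["side"]["pixels"][130:250,200:360,::-1];T=c["top"]["pixels"][120:260,120:400,::-1]
o=np.vstack([cv2.resize(S,(400,300)),cv2.resize(T,(400,200))]); o=np.hstack([o,cv2.resize(c["side"]["pixels"][:,:,::-1],(400,300)) if 0 else cv2.copyMakeBorder(cv2.resize(c["side"]["pixels"][:,:,::-1],(400,300)),0,200,0,0,cv2.BORDER_CONSTANT)])
cv2.imwrite("pics/fin.png",o)
d0=pickle.load(open("d0.pkl","rb"))
yaws={'red':(551,-108,-16.7),'green':(530.3,-312.6,-13.2)}
for n,k in c.items():
    H=hsv(k).astype(int);h,s,v=H[...,0],H[...,1],H[...,2]
    b=((((h>165)|(h<8))&(s>110)&(v>15)&(v<115))|((h>7)&(h<30)&(s>80)&(v>60))).astype(np.uint8)
    g=((h>7)&(h<30)&(s>80)&(v>60))
    for ce,st,M in comps(g,15):
        r=rect(plane(k,np.argwhere(M)[:,::-1],42))
        if 450<r[0]<640 and -400<r[1]<-30: print(n,'gold',np.round(ce),st[4],r)
    for nm,(x,y,a) in yaws.items():
        R=Ro.from_euler('z',a,degrees=True).as_matrix()
        P=np.argwhere(g)[:,::-1]; Q=(plane(k,P,42)-[x,y,42])@R
        Q=Q[(abs(Q[:,0])<45)&(abs(Q[:,1])<20)]
        print(n,nm,'inlay local',len(Q),rect(Q) if len(Q)>5 else '')
E
python3 go.py 0 0 0 0|head -1
```

```text
side gold [262. 209.] 16 [ 566.1 -106.8   42.9    4.2  -20.1]
side gold [274. 220.] 24 [528.6 -65.2  65.6   2.7 -17.2]
side red inlay local 46 [-0.3 -3.5 71.8 21.5  1.1]
side green inlay local 25 [ 1.2 -3.9 71.5 20.1  0.6]
top gold [300. 196.] 18 [ 579.7 -116.6   22.4   13.1  -88.8]
top gold [294. 206.] 18 [548.4 -99.5  38.    5.  -17.3]
top red inlay local 64 [-0.  -1.6 70.9 23.6  0.8]
top green inlay local 62 [-0.3 -1.3 71.  24.  -0.5]
t 25.15 pos [ 431.1 -405.4  239.7] az -106.62 F [ 0.2 -0.5 -0.1] M [0.03 0.04 0.06] open 1.0 q [-0.87  0.43  1.63  0.    1.09  0.99]
```

View pics/fin.png

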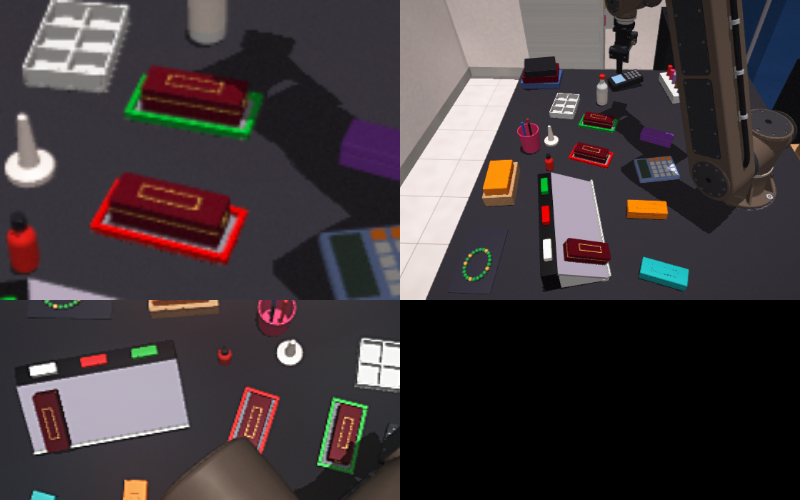

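The final picture shows both cases lid up inside their rims, the white-marked case still in its place, and the other things unmoved. Hand in.

```bash
python3 -c "
from cell import env; print(env.job_done())"
```

```text
the job is handed in; nothing more can be done
None
```

The job is handed in. Case_c, which had the green marker, is in the green tray, and case_b, which had the red marker, is in the red tray. Both are lid up. Case_a, which had the white marker, was left untouched in its place on the stand. I gripped each case across its width and lowered its low end to the tray floor. I then pivoted it flat before letting go.

**Last checks**
- **Position:** both lid inlays are within about 1.3 mm of tray centre lengthwise and within about 1° of the tray's direction. The cases have 8 mm of clearance on each side.
- **Force and time:** the highest force I read while placing was about 11 N (readings only at the end of each move call). The job took about 25 s of the 54 s allowed.
- **Other things on the counter:** nothing else appears moved in the final pictures, which I judged by eye rather than measured.
- **Disagreement:** the two cameras differ by about 2 mm on sideways offset. The side view gives 3.5–3.9 mm and the top view 1.3–1.6 mm. I put this down to calibration and the visible rim wall; either value is inside the rim.
- **Flatness:** I judged this from the pictures and the full inlay length seen in both views, not from a direct tilt measurement.

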